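# Lever open the specimen case and add a glass plate to the pile

## Task

The lid of the white specimen case is stiff and has no handle: use the flat steel blade, not the fingers, to lever it loose at its front edge, feeling left and right for the place where a hidden catch does not block the slot, then swing it fully open so that it stays up. Lay the blade back flat on its blue mat, and put the glass plate from the steel puck squarely on the pile of plates inside the case, edges flush. Leave the beaker, wash bottle and dish alone.

Things in the scene. Friction and masses are not known exactly. Their poses are not given: they have to be found in the camera images.
- case: White specimen case, fixed to the bench, 150 wide (y), from x -75 at the front to +70, 70 high at its side cheeks. Origin: at bench level, 75 behind the front face, midway in y; +x points from the front to the hinge, z up.
- sill (a point): Middle of the top front edge of the sill, at case x -75, z 58; axes as the case. The sill is flat, 128+ wide (y), and runs back to a rib (a stop, 5 high) at case x -46. The shut lid overhangs its rear 12, leaving a slot 5 high; the front 17 are open from above. Its front edge is square, good as a fulcrum for a blade.
- slot (a point): Middle of the mouth of the slot under the shut lid's edge: case x -58, y 0, z 58 (on the sill). The slot is 12 deep, y -64 to +64. A hidden immovable catch 74 wide (y) fills it flush with the lid's edge, its middle anywhere from y -24 to +24: the blade never goes in at the middle; at y +50 or -50 or both it does. Where blocked it stops at once.
- well (a point): Middle of the floor of the case's open well behind the rib, at case x +5, z 36; axes as the case. The well is 94 (x) by 128 (y) and its walls rise 24 to 34 above the floor.
- lid (a joint): Lid hinge: 0 shut, grows as it opens, 1.57 upright, 1.9 end stop leaning back. Hinge axis along case y, at case x +56, z 67. It rubs with about 0.25 N m and stays wherever it is left; some 4 N upward at the front edge moves it.
- lid_edge (a point): Middle of the lower front edge of the lid (moves with the lid); when shut it is 5 above the sill, at case x -58. The lid is a flat green panel 112 (x) x 124 (y) x 8, 0.15 to 0.27 kg, between the side cheeks and nearly level with their tops, its mid thickness on the hinge axis.
- hinge (a point): Middle of the hinge axis; axes as the case.
- blade: Pry tool lying flat, loose, 0.08 kg: black handle 90 long, 16 wide (y), 18 high with an orange band at its front end, and a flat steel blade 20 wide, 2.5 thick, sticking out 80 in front, in the mid height of the handle. Origin: underside of the handle, 22 behind its front end, near the centre of mass, a good place to grip; +x points to the tip, z up.
- blade_tip (a point): Middle of the blade's tip: 102 ahead of the tool's origin and 9 above it.
- blade_tail (a point): Rear end of the handle: 68 behind the tool's origin and 9 above it.
- mat: Blue flat mat, fixed, 220 (x) x 90 (y) x 3; origin at the centre of its underside. The tool lies along its x.
- puck: Fixed steel disc, 40 across, 20 high, on which the plate lies; origin at the centre of its underside.
- plate: Green glass plate 52 x 52 x 8, 0.05 kg, loose, lying on the puck and overhanging it all round; origin at the centre of its underside, x and y parallel to its edges, z up.
- plate_mid: Upper one of the two like plates already piled in the case, hidden by the shut lid; same size and origin. Its top is 52 above the bench.
- plate_low: Lower plate of the pile, same size and origin; its underside lies on the well's floor, 36 above the bench.
- beaker: Glass beaker, 60 across, 85 high, loose; bystander. Origin: centre of its underside.
- washbottle: White bottle, 60 across, 130 high, loose; bystander. Origin: centre of its underside.
- dish: Glass dish, 72 across, 16 high, loose; bystander. Origin: centre of its underside.
There are look-alikes about, which are no part of the job. Several things have the shape of the blade; the one meant has the colours described above. What is shaped like the plate but black is not meant.

How it is judged:
On the way, in this order (a step that is already met when the one before it is completed fails the run):
1. the blade has levered the lid loose: lid angle above 0.09 rad while the blade presses on it (value of joint lid above 0.09 rad and contact force between blade and lid above 0.5 N), for 0.1 s.
2. the lid is swung open, above 1.4 rad (value of joint lid above 1.4 rad), for 0.2 s.
At the end, for the whole second after the job is handed in: The lid stands open above 1.4 rad; the blade lies flat and wholly on its mat (tip and tail inside the outline); the three plates are piled in the case well, each centred within 4 mm and square within 0.1 rad on the one below, flat and at rest (value of joint lid above 1.4 rad and velocity of joint lid below 0.05 rad/s and x of blade_tip in the frame of mat between -0.112 and 0.112 m and y of blade_tip in the frame of mat between -0.047 and 0.047 m and z of each of blade_tip, blade_tail in the frame of mat below 0.018 m and x of blade_tail in the frame of mat between -0.112 and 0.112 m and y of blade_tail in the frame of mat between -0.047 and 0.047 m and linear speed of each of blade, plate below 0.02 m/s and horizontal distance between plate and plate_mid below 0.004 m and (angle between the x axis of plate and the x axis of plate_mid, either way round below 0.1 rad or angle between the x axis of plate and the y axis of plate_mid, either way round below 0.1 rad) and z of plate in the frame of plate_mid between 0.006 and 0.01 m and horizontal distance between plate_mid and plate_low below 0.004 m and (angle between the x axis of plate_mid and the x axis of plate_low, either way round below 0.1 rad or angle between the x axis of plate_mid and the y axis of plate_low, either way round below 0.1 rad) and z of plate_mid in the frame of plate_low between 0.006 and 0.01 m and x of plate in the frame of case between -0.03 and 0.04 m and y of plate in the frame of case between -0.05 and 0.05 m and z of plate in the frame of case between 0.049 and 0.055 m and angle between plate's own z axis and vertical below 0.06 rad); the robot touches nothing.
It fails at once if fingers or arm push the lid before it has been levered loose (value of joint lid below 0.08 rad and contact force between any of the fingers, the arm and lid above 1 N).
It fails at once if the beaker is shifted by more than 30 mm or tipped (distance of beaker from where it was at the start of the episode above 0.03 m or angle between beaker's own z axis and vertical above 0.35 rad).
It fails at once if the washbottle is shifted by more than 30 mm or tipped (distance of washbottle from where it was at the start of the episode above 0.03 m or angle between washbottle's own z axis and vertical above 0.35 rad).
It fails at once if the dish is shifted by more than 30 mm or tipped (distance of dish from where it was at the start of the episode above 0.03 m or angle between dish's own z axis and vertical above 0.35 rad).
It also fails if it takes over 72 s, if anything falls off the work surface, if the arm or the gripper's body presses on something with over 40 N, if the wrist force passes 120 N, or if a joint passes its speed limit or range.

## Robot

A 6-joint arm with a two-finger parallel gripper is mounted at the origin on the work surface. World frame = base frame: x ahead of the robot, y to its left, z up, the work surface at z = 0. Lengths are in m, angles in rad, forces in N, time in s.
With the tool pointing down it reaches from about 0.35 to 0.975 m from the base axis. Payload 4.9 kg.
Tool frame: the origin (TCP) lies on the centre line of the jaws, within the pads' length; the fingertips stand 14 mm ahead of it and the grasp point (between the pads) lies 5 mm behind it; x points along the fingers, z is the direction in which the jaws open and shut, and the axes are right-handed (so a half turn about x gives the same grasp; the last joint's range is limited). The gripper opens to 85 mm and grips with 20 to 120 N. Pads are 22 mm wide; open, the fingers measure 114 mm over their backs; the gripper's body (76 mm by 85 mm) begins 54 mm behind the grasp point. The pads swing forward as they close: fully open they stand 13 mm farther back than shut.
Start: joints at [-1.259, 0.053, 1.613, -0, 1.476, -0.119], TCP at [0.261, -0.568, 0.245] pointing down, gripper open.
Joint ranges: [-3.01, 3.01], [-1.01, 2.22], [0.06, 2.58], [-1.02, 4.17], [0.09, 2.62], [-3.14, 3.14]. Speed limits (rad/s): [2.57, 2.57, 3.14, 3.14, 3.14, 3.14].

## Interface

Orientations are given as a rotation vector (axis times angle).
In Python, from station import ctrl gives the robot as it stands.
- The arm moves only by the tool move_arm, never from a script. Its argument "increments" is a list that holds one entry, the list of rows, each a list of 4 numbers: the shift along the tool's x, y, z in units of 25 cm (1.0 is 25 cm), then the turn about the tool's x in units of 90 degrees (1.0 is 90 degrees). A call has 1 to 20 rows; each row shifts and turns the commanded pose from where the row before left it, along the tool's axes as they then stand; what a row does not reach is not made up. A row lasts 1/12 s, in which the tool goes at most 41.7 mm and 7.16 degrees, less where a joint would pass 70% of its speed; a pose out of reach is approached as far as the arm can. A call with a number of a shift or a turn outside -1 to 1 is refused whole. A call with a gripper value outside its range is refused whole. "gripper" is the closure, from 0 (fully open) to 1 (shut), set as the call begins (left out, the last holds). The fingers move at their own pace and stop on an object; "squeeze" is the grip in N (left out, the last holds). Time passes only in rows, so rows that do not move let the fingers close. It gives the time, the measured TCP pose, the force and the opening at its end, in the units of the state.
- ctrl.get_obs(): the state, without advancing time (a new reading comes with each control period).
- ctrl.get_image(name): name is "side" or "top" or "wrist"; returns a dict with "pixels" (420x560x3 uint8, red, green, blue), "depth" (420x560 float32, m along the optical axis (not along the pixel's ray), 0 where there is no reading), "K" (3x3 intrinsics, pixels), "extrinsics" (4x4, takes a point from camera to world coordinates); the wrist camera has in their place "tool_from_camera" (4x4, takes a point from camera to tool coordinates, whose origin is the TCP and whose axes are the tool frame's). Camera axes: x right, y up, looking along -z (the intrinsics and any distortion apply to the point x, -y, -z); pixel columns grow to the right and rows downward; lengths in m; the calibration is good to about 2 mm. A picture is of the moment at which its call begins: read the wrist's pose just before it.
- ctrl.finish_job(): hands the job in, once; it reports no verdict.
Trained networks look in the newest picture that a camera, given by its name, has taken for a name from the list of things; names that differ only in an ending like _2 or _b are one class to them, and where a whole thing is asked for, a point or a joint stands for the part that bears it (a point fixed in the world has none). Each returns a list of dicts, best first, with "score" (0 to 1); they miss things now and then, are a little off and sometimes report something else, mostly with a low value. They report only what shows in the picture. A call takes as long as a camera call. They do not tell look-alikes from the thing itself.
- ctrl.trace(camera, target): "region" (420x560 bool, what is visible of it) and "pixel" ([row, column] in pixels, amid what is visible of it).
The state is a dict: "t": time; "q": joint angles; "dq": joint speeds; "effort": joint torques, N m; "tool_pos": TCP position; "tool_rot": TCP orientation; "contact_force": force on the tool from outside, world axes, zero at the start; "wrist_torque": the same for the moment, N m; "opening": finger opening in m.
Only numpy, scipy, OpenCV 4.12 (cv2) and the standard library are available. Lean on these libraries where they do the work, as an engineer would, in place of code of your own. Each camera call takes 0.05 s, during which the arm holds its last target. There are 200 camera calls.

## Working session

There is one attempt and no reset: what is moved stays moved. The work goes in short steps, Python scripts to look and compute and a tool call to move; the robot and the scene stay as the last step left them, time stands still between calls to the robot, and variables do not carry over. Pictures are saved under pics/ and viewed, about 8 in all and at most 12, crops included, and the job is handed in when it is done.

Besides the shell and the picture viewer there is one more tool, called after ">>>" as a command line: name --argument value ..., lists and objects as JSON in quotes. move_arm: Moves the arm, as the interface text tells. Shifts and turns lie within -1 to 1; 1 stands for 25 cm of shift or 90 degrees of turn. Its arguments: {"type":"object","properties":{"increments":{"type":"array","items":{"type":"array","items":{"type":"array","items":{"type":"number","minimum":-1,"maximum":1}}}},"gripper":{"type":"number"},"squeeze":{"type":"number"}},"required":["increments"]}

```bash
mkdir -p pics; ls
cat > h.py <<'E'
import numpy as np, cv2
from scipy.spatial.transform import Rotation as R
from station import ctrl
def img(n):
    o=ctrl.get_obs(); d=ctrl.get_image(n)
    if 'extrinsics' in d: T=d['extrinsics']
    else:
        W=np.eye(4);W[:3,:3]=R.from_rotvec(o['tool_rot']).as_matrix();W[:3,3]=o['tool_pos'];T=W@d['tool_from_camera']
    d['T']=np.array(T); return d
def cloud(d):
    K=d['K'];z=d['depth'];v,u=np.mgrid[:z.shape[0],:z.shape[1]]
    P=np.stack([(u-K[0,2])/K[0,0]*z,-(v-K[1,2])/K[1,1]*z,-z],-1)
    return P@d['T'][:3,:3].T+d['T'][:3,3]
def save(d,f): cv2.imwrite('pics/'+f,cv2.cvtColor(d['pixels'],cv2.COLOR_RGB2BGR))
E
python3 - <<'E'
from h import *
for n in('top','side'):
    d=img(n);save(d,n+'0.png');P=cloud(d)
    print(n,d['T'][:3,3].round(3),d['K'][0,0])
    for k in ['case','lid','blade','mat','puck','plate','beaker','washbottle','dish']:
        for r in ctrl.trace(n,k)[:3]:
            m=r['region']&(d['depth']>0); q=P[m]
            if len(q)==0: continue
            rc=cv2.minAreaRect((q[:,:2]*1000).astype(np.float32))
            print(k,round(r['score'],2),np.round(r['pixel']),'med',np.median(q,0).round(3),'rect',np.round(rc[0]),np.round(rc[1]),round(rc[2],1),'z',np.percentile(q[:,2],[5,95]).round(3),'rgb',np.median(d['pixels'][m],0))
E
```

```text
pics
top [ 0.399 -0.015  1.472] 490.0122304332769
case 0.98 [194. 290.] med [ 0.574 -0.051  0.07 ] rect [576. -50.] [159. 145.] 74.5 z [0.054 0.075] rgb [150. 156. 156.]
case 0.5 [199. 289.] med [ 0.578 -0.051  0.071] rect [579. -53.] [125. 118.] 74.4 z [0.066 0.076] rgb [ 80. 114.  93.]
lid 0.96 [199. 290.] med [ 0.579 -0.051  0.071] rect [580. -53.] [123. 121.] 73.8 z [0.066 0.076] rgb [ 81. 114.  94.]
blade 0.94 [236. 192.] med [0.473 0.249 0.016] rect [471. 248.] [ 22. 168.] 85.5 z [0.007 0.024] rgb [50. 54. 71.]
blade 0.87 [260. 122.] med [0.403 0.447 0.013] rect [412. 443.] [ 22. 167.] 59.6 z [0.005 0.021] rgb [175.  32.  29.]
mat 0.72 [239. 187.] med [0.468 0.262 0.003] rect [472. 257.] [ 92. 224.] 80.8 z [-0.003  0.009] rgb [ 41.  83. 140.]
plate 0.76 [195. 361.] med [ 0.594 -0.27   0.008] rect [ 595. -270.] [52. 52.] 20.4 z [0.002 0.013] rgb [39. 38. 38.]
plate 0.6 [229. 369.] med [ 0.484 -0.275  0.028] rect [ 485. -275.] [49. 52.] 24.2 z [0.022 0.033] rgb [ 95. 143. 103.]
beaker 0.61 [144. 196.] med [0.741 0.238 0.041] rect [743. 240.] [86. 57.] 29.3 z [0.    0.086] rgb [10
[... 1405 characters left out ...]
69  0.028] rect [ 485. -271.] [50. 61.] 25.3 z [0.024 0.031] rgb [ 60.  104.5  69. ]
beaker 0.85 [237. 160.] med [0.716 0.245 0.059] rect [731. 239.] [54. 64.] 61.8 z [0.009 0.083] rgb [115. 117. 113.]
beaker 0.55 [218. 276.] med [ 0.547 -0.023  0.06 ] rect [616. -93.] [221. 253.] 74.6 z [0.005 0.073] rgb [108. 108. 100.]
washbottle 0.75 [174. 268.] med [ 0.739 -0.189  0.065] rect [ 808. -273.] [ 59. 249.] 39.5 z [0.009 0.125] rgb [114. 114. 105.]
washbottle 0.67 [298. 224.] med [0.455 0.27  0.003] rect [470. 258.] [ 97. 228.] 81.3 z [-0.     0.006] rgb [ 43.  75. 124.]
dish 0.79 [175. 338.] med [ 0.599 -0.404  0.006] rect [ 597. -412.] [100.  75.] 77.0 z [-0.     0.017] rgb [140. 141. 137.]
```

View pics/top0.png

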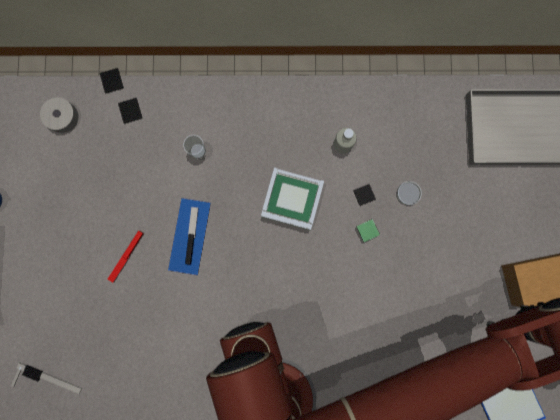

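View pics/side0.png

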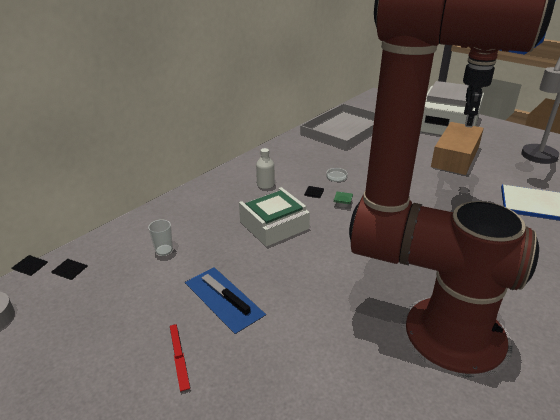

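```bash
cat >> h.py <<'E'
def yaw():  # direction of jaw axis (tool z) in world, deg
    M=R.from_rotvec(ctrl.get_obs()['tool_rot']).as_matrix(); return np.degrees(np.arctan2(M[1,2],M[0,2]))
def to(p,jaw=None):
    "total shift (tool axes, in rows' units, AFTER no turn) and turn units to reach p, with jaw-axis yaw (mod 180)"
    o=ctrl.get_obs();M=R.from_rotvec(o['tool_rot']).as_matrix()
    s=M.T@(np.array(p)-o['tool_pos'])/.25
    t=0
    if jaw is not None:
        dy=(jaw-yaw()+90)%180-90; t=dy*(-1 if M[2,0]<0 else 1)/90
    print('shift',s.round(4),'turn',round(t,4),'min rows',int(np.ceil(max(np.linalg.norm(s)*250/41.7,abs(t)*90/7.16))))
E
python3 - <<'E'
from h import *
o=ctrl.get_obs();print(o);print(R.from_rotvec(o['tool_rot']).as_matrix().round(3),yaw())
d=ctrl.get_image('wrist');print(np.array(d['tool_from_camera']).round(3),d['K'])
to([.42,-.05,.30]); to([.42,-.05,.30],75)
E
```

```text
{'t': 1.0, 'q': array([-1.25898744e+00,  5.26833722e-02,  1.61289536e+00,  3.60640664e-06,
        1.47601743e+00, -1.18998162e-01]), 'dq': array([-0.00029244, -0.00048153, -0.00208096, -0.00038796,  0.00111899,
        0.00195257]), 'effort': array([ 1.35682745e-03, -3.93688524e+01, -3.70472252e+01, -2.09031896e-05,
        5.28322216e-04, -4.97021304e-07]), 'tool_pos': array([ 0.26099835, -0.56787161,  0.24531667]), 'tool_rot': array([ 0.88628933,  1.38274424, -0.88628111]), 'contact_force': array([0.33561174, 0.22182914, 0.50094372]), 'wrist_torque': array([ 0.03070629,  0.02019169, -0.00671134]), 'opening': 0.08556043697584506}
[[ 0.     0.909  0.418]
 [ 0.     0.418 -0.909]
 [-1.     0.    -0.   ]] -65.3165938000584
[[ 0.     0.303 -0.953 -0.128]
 [ 0.001  0.953  0.303  0.076]
 [ 1.    -0.001 -0.    -0.   ]
 [ 0.     0.     0.     1.   ]] [[338.34692689   0.         279.5028108 ]
 [  0.         338.34692689 211.38920328]
 [  0.           0.           1.        ]]
shift [-0.2188  1.443  -1.6167] turn 0 min rows 14
shift [-0.2188  1.443  -1.6167] turn 0.4409 min rows 14
```

```bash
sed -i 's/^    s=M.T.*$//' h.py
cat >> h.py <<'E'
_=to
def to(p,jaw=None):
    "turn (units) first, then shift in the turned tool axes"
    o=ctrl.get_obs();M=R.from_rotvec(o['tool_rot']).as_matrix();t=0
    if jaw is not None: t=-((jaw-yaw()+90)%180-90)/90
    M=M@R.from_rotvec([t*np.pi/2,0,0]).as_matrix()
    s=M.T@(np.array(p)-o['tool_pos'])/.25
    print('turn',round(t,4),'rows',int(np.ceil(abs(t)*90/7.1)),'| shift',s.round(4),'rows',int(np.ceil(np.linalg.norm(s)*250/41)))
E
python3 -c "
from h import *
to([.50,-.03,.30],74.5)"
```

```text
turn 0.4465 rows 6 | shift [-0.2188  0.3463 -2.3288] rows 15
```

>>> move_arm --increments '[[[0,0,0,0.074],[0,0,0,0.074],[0,0,0,0.074],[0,0,0,0.074],[0,0,0,0.074],[0,0,0,0.074],[-0.016,0.024,-0.16,0],[-0.016,0.024,-0.16,0],[-0.016,0.024,-0.16,0],[-0.016,0.024,-0.16,0],[-0.016,0.024,-0.16,0],[-0.016,0.024,-0.16,0],[-0.016,0.024,-0.16,0],[-0.016,0.024,-0.16,0],[-0.016,0.024,-0.16,0],[-0.016,0.024,-0.16,0],[-0.016,0.024,-0.16,0],[-0.016,0.024,-0.16,0],[-0.016,0.024,-0.16,0],[0,0,0,0]]]'

```text
t: 2.72
tool_pos: [0.4752, -0.0812, 0.2986]
tool_rot: [1.4, 1.075, -1.394]
contact_force: [-1.2, 0.1, -0.4]
opening: 0.0854
```

Run:
```python
from h import *
d=img('wrist');save(d,'w1.png');P=cloud(d);o=ctrl.get_obs();print(o['t'],o['tool_pos'].round(3),yaw())
for k in ['case','lid']:
    for r in ctrl.trace('wrist',k)[:2]:
        m=r['region']&(d['depth']>0); q=P[m]
        rc=cv2.minAreaRect((q[:,:2]*1000).astype(np.float32))
        print(k,round(r['score'],2),np.round(r['pixel']),'rect',np.round(rc[0],1),np.round(rc[1],1),round(rc[2],2),'z',np.percentile(q[:,2],[2,50,98]).round(4))
np.save('P.npy',P)
```

```text
2.7667 [ 0.474 -0.084  0.298] -104.90712567429476
case 0.85 [ 84. 225.] rect [582.5 -38.9] [182.  169.5] 74.57 z [0.0569 0.0704 0.0723]
case 0.31 [119. 440.] rect [ 486.1 -278.2] [58.8 64.2] 27.08 z [0.0211 0.0276 0.0293]
lid 0.7 [ 82. 221.] rect [579.  -49.1] [127.2 120.6] 74.7 z [0.069  0.0708 0.0725]
```

View pics/w1.png

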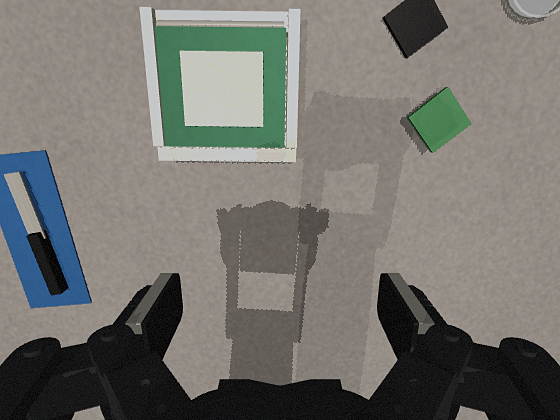

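Run:
```python
from h import *
P=np.load('P.npy'); q=P.reshape(-1,3)
m=(q[:,2]>.052)&(q[:,2]<.085)&(np.hypot(q[:,0]-.576,q[:,1]+.05)<.13); q=q[m]
rc=cv2.minAreaRect((q[:,:2]*1000).astype(np.float32));print('case',rc)
best=None
for a in np.arange(-20,-10,.25):
    c,s=np.cos(np.radians(a)),np.sin(np.radians(a)); u=q[:,0]*c+q[:,1]*s; v=-q[:,0]*s+q[:,1]*c
    f=np.percentile(u,[.2,99.8]);g=np.percentile(v,[.2,99.8]);A=(f[1]-f[0])*(g[1]-g[0])
    if best is None or A<best[0]: best=(A,a,f,g)
print(best); a=best[1]
c,s=np.cos(np.radians(a)),np.sin(np.radians(a));u=q[:,0]*c+q[:,1]*s; v=-q[:,0]*s+q[:,1]*c
vm=best[3].mean()
# sill profile: z vs u near mid-band offsets
for off in(-.05,0,.05):
    k=abs(v-vm-off)<.004
    print(off,[(round(x*1000),round(np.median(q[k&(abs(u-x)<.0015),2])*1000,1)) for x in np.arange(best[2][0],best[2][0]+.035,.003)])
# width per u in cheeks
for x in(.03,.06,.09,.12): k=abs(u-best[2][0]-x)<.004; print(x,v[k].min().round(4),v[k].max().round(4))
```

```text
case ((576.7363891601562, -48.92839813232422), (150.4872283935547, 145.3170166015625), 74.5166015625)
(np.float64(0.021565653027306345), np.float64(-15.5), array([0.49665157, 0.64107359]), array([0.03215554, 0.18147941]))
-0.05 [(497, np.float64(57.6)), (500, np.float64(57.9)), (503, np.float64(58.0)), (506, np.float64(58.0)), (509, np.float64(57.9)), (512, np.float64(57.3)), (515, np.float64(70.6)), (518, np.float64(70.6)), (521, np.float64(71.1)), (524, np.float64(70.4)), (527, np.float64(70.5)), (530, np.float64(70.4))]
0 [(497, np.float64(57.4)), (500, np.float64(58.3)), (503, np.float64(57.8)), (506, np.float64(58.1)), (509, np.float64(58.2)), (512, np.float64(57.4)), (515, np.float64(70.7)), (518, np.float64(70.3)), (521, np.float64(70.7)), (524, np.float64(70.4)), (527, np.float64(71.0)), (530, np.float64(70.9))]
0.05 [(497, np.float64(57.6)), (500, np.float64(58.3)), (503, np.float64(58.2)), (506, np.float64(58.0)), (509, np.float64(57.6)), (512, np.float64(58.2)), (515, np.float64(70.4)), (518, np.float64(70.5)), (521, np.float64(70.7)), (524, np.float64(70.8)), (527, np.float64(70.5)), (530, np.float64(70.9))]
0.03 0.0323 0.1816
0.06 0.0321 0.1818
0.09 0.032 0.1822
0.12 0.0319 0.1821
```

Run:
```python
from h import *
to([.44,.248,.20],85.5)
```

```text
turn -0.1189 rows 2 | shift [ 0.3886 -0.2375 -1.3237] rows 9
```

>>> move_arm --increments '[[[0,0,0,-0.06],[0,0,0,-0.06],[0.039,-0.024,-0.132,0],[0.039,-0.024,-0.132,0],[0.039,-0.024,-0.132,0],[0.039,-0.024,-0.132,0],[0.039,-0.024,-0.132,0],[0.039,-0.024,-0.132,0],[0.039,-0.024,-0.132,0],[0.039,-0.024,-0.132,0],[0.039,-0.024,-0.132,0],[0.039,-0.024,-0.132,0],[0,0,0,0],[0,0,0,0]]]'

```text
t: 4.03
tool_pos: [0.4389, 0.2464, 0.1986]
tool_rot: [1.264, 1.172, -1.268]
contact_force: [-0.0, -0.4, 0.2]
opening: 0.0858
```

Run:
```python
from h import *
d=img('wrist');save(d,'w2.png');P=cloud(d);np.save('P2.npy',P);np.save('I2.npy',d['pixels']);o=ctrl.get_obs();print(o['t'],o['tool_pos'].round(4),yaw())
for k in ['blade','mat']:
    for r in ctrl.trace('wrist',k)[:2]:
        m=r['region']&(d['depth']>0); q=P[m]
        rc=cv2.minAreaRect((q[:,:2]*1000).astype(np.float32))
        print(k,round(r['score'],2),np.round(r['pixel']),'rect',np.round(rc[0],1),np.round(rc[1],1),round(rc[2],2),'z',np.percentile(q[:,2],[2,50,98]).round(4))
        if k=='blade':
          for nm,kk in (('handle',q[:,2]>.0175),('steel',(q[:,2]>.009)&(q[:,2]<.0165))):
            w=q[kk][:,:2]; print(nm,cv2.minAreaRect((w*1000).astype(np.float32)))
```

```text
4.0833 [0.4395 0.2458 0.1993] -94.53861843861498
blade 0.87 [140. 269.] rect [471.9 251.5] [ 20.9 169.8] 84.45 z [0.0114 0.0137 0.0218]
handle ((432.0213317871094, 254.96044921875), (15.901473999023438, 89.78353118896484), 84.6987533569336)
steel ((511.388916015625, 247.03695678710938), (19.476886749267578, 90.23883819580078), 84.70832061767578)
blade 0.81 [219.  87.] rect [408.5 449.9] [ 25.3 179.6] 59.41 z [0.0038 0.0117 0.0186]
handle ((445.1484069824219, 424.6356201171875), (15.374517440795898, 88.6392593383789), 59.13167953491211)
steel ((410.6766662597656, 445.8349609375), (20.724321365356445, 171.17098999023438), 58.8466911315918)
mat 0.65 [138. 254.] rect [470.4 258.6] [ 91.1 222. ] 80.89 z [0.0011 0.0026 0.0041]
```

View pics/w2.png

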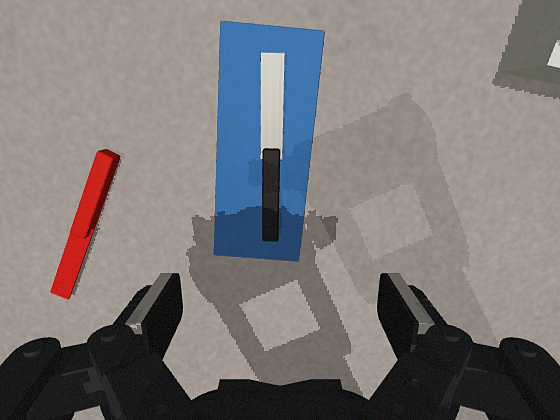

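Run:
```python
from h import *
I=np.load('I2.npy');print(I[140:175:3,271].tolist());print(I[155,255:290:3].tolist())
t=cv2.imread('pics/w2.png');
for f in('w2','top0','side0'):
    h=cv2.cvtColor(cv2.imread(f'pics/{f}.png'),cv2.COLOR_BGR2HSV);m=(h[...,0]>6)&(h[...,0]<20)&(h[...,1]>150)&(h[...,2]>60)
    n,l,s,c=cv2.connectedComponentsWithStats(m.astype(np.uint8));print(f,[(s[i].tolist()) for i in range(1,n) if s[i,4]>8])
cv2.imwrite('pics/crop.png',np.hstack([cv2.resize(t[130:260,240:310],None,fx=4,fy=4,interpolation=0)]))
```

```text
[[202, 196, 187], [200, 195, 183], [203, 196, 186], [0, 0, 0], [55, 54, 47], [49, 50, 50], [50, 47, 48], [57, 52, 51], [35, 34, 35], [40, 39, 36], [38, 37, 35], [40, 39, 38]]
[[61, 112, 170], [63, 113, 171], [235, 223, 207], [55, 50, 48], [50, 45, 49], [47, 46, 43], [54, 49, 48], [53, 51, 44], [0, 0, 1], [89, 123, 159], [63, 117, 171], [58, 113, 169]]
w2 []
top0 []
side0 []
```

View pics/crop.png

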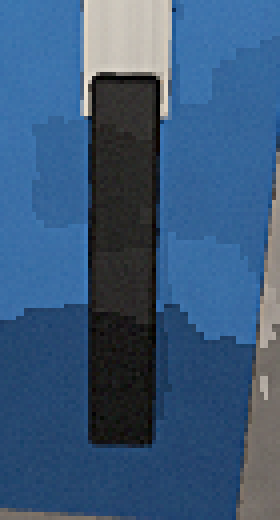

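Run:
```python
from h import *
t=cv2.imread('pics/top0.png');a=cv2.resize(t[350:405,0:90],None,fx=4.5,fy=4.5,interpolation=0)
b=cv2.resize(t[195:280,150:230],None,fx=4.5,fy=4.5,interpolation=0)
h=max(a.shape[0],b.shape[0]);pad=lambda x:np.pad(x,((0,h-x.shape[0]),(0,0),(0,0)))
cv2.imwrite('pics/crop2.png',np.hstack([pad(a),pad(b)]))
h=cv2.cvtColor(t,cv2.COLOR_BGR2HSV)[195:280,170:215].reshape(-1,3);print(h[(h[:,0]<25)&(h[:,1]>80)].tolist()[:20])
```

```text
[]
```

View pics/crop2.png

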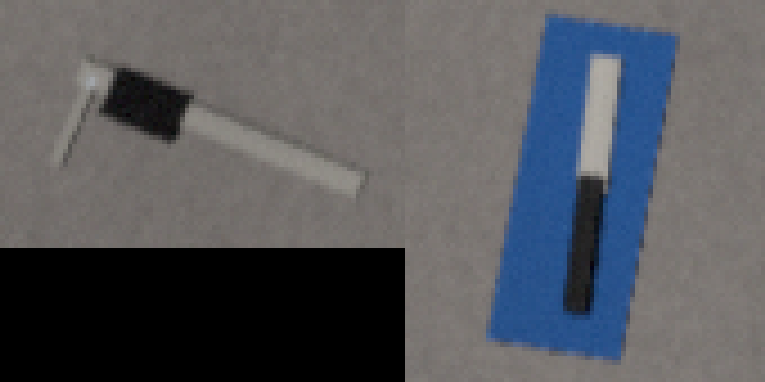

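Run:
```python
from h import *
to([.461,.2522,.019],84.7)
```

```text
turn 0.0075 rows 1 | shift [ 0.7247  0.0808 -0.0352] rows 5
```

>>> move_arm --increments '[[[0,0.08,-0.035,0.008],[0.1,0,0,0],[0.1,0,0,0],[0.1,0,0,0],[0.1,0,0,0],[0.1,0,0,0],[0.1,0,0,0],[0.07,0,0,0],[0.04,0,0,0],[0,0,0,0],[0,0,0,0],[0,0,0,0]]]'

```text
t: 5.18
tool_pos: [0.4614, 0.254, 0.0241]
tool_rot: [1.279, 1.163, -1.274]
contact_force: [-0.3, -0.2, 0.2]
opening: 0.0856
```

Run:
```python
from h import *
to([.461,.2522,.019],84.7)
```

```text
turn 0.0006 rows 1 | shift [ 0.0202 -0.0008  0.0075] rows 1
```

>>> move_arm --increments '[[[0.018,0,0.007,0],[0,0,0,0],[0,0,0,0],[0,0,0,0],[0,0,0,0],[0,0,0,0],[0,0,0,0],[0,0,0,0],[0,0,0,0],[0,0,0,0]]]' --gripper 1 --squeeze 110

```text
t: 6.02
tool_pos: [0.4601, 0.2525, 0.0184]
tool_rot: [1.276, 1.165, -1.275]
contact_force: [-0.0, 0.3, 5.0]
opening: 0.0132
```

Run:
```python
from h import *
o=ctrl.get_obs();print(o['tool_pos'],o['opening'],o['contact_force'],yaw())
```

```text
[0.46006179 0.25253901 0.01836929] 0.013186607866565845 [-0.02185538  0.26512357  4.95355216] -95.19486077413646
```

>>> move_arm --increments '[[[-0.04,0,0,0],[-0.08,0,0,0],[-0.1,0,0,0],[-0.1,0,0,0],[-0.1,0,0,0],[-0.1,0,0,0],[0,0,0,0],[0,0,0,0]]]'

```text
t: 6.68
tool_pos: [0.4605, 0.2526, 0.1495]
tool_rot: [1.278, 1.163, -1.273]
contact_force: [-0.0, 0.4, -1.1]
opening: 0.0134
```

```bash
cat >> h.py <<'E'
CA=-15.5; CU,CV=.5713,.1069
def case2w(x,y,z):
    c,s=np.cos(np.radians(CA)),np.sin(np.radians(CA)); u,v=CU+x,CV+y
    return np.array([u*c-v*s,u*s+v*c,z])
def w2case(p):
    c,s=np.cos(np.radians(CA)),np.sin(np.radians(CA)); p=np.asarray(p)
    return np.stack([p[...,0]*c+p[...,1]*s-CU,-p[...,0]*s+p[...,1]*c-CV,p[...,2]],-1)
def bladepose(f=None):
    "blade in the tool frame from the wrist camera, heading frame: fwd=tool y, left=.. "
    o=ctrl.get_obs();d=img('wrist'); 
    if f: save(d,f)
    P=cloud(d);M=R.from_rotvec(o['tool_rot']).as_matrix()
    q=(P-o['tool_pos'])@M  # tool coords: x down, y fwd, z jaw
    m=(q[...,1]>.018)&(q[...,1]<.115)&(abs(q[...,2])<.03)&(abs(q[...,0])<.04)&(d['depth']>0)
    q=q[m]; st=q[q[:,1]>.03]
    y=st[:,1];cx=np.polyfit(y,st[:,0],1)
    ys=np.arange(.03,y.max()-.003,.004); mid=[(np.percentile(st[abs(y-t)<.002,2],1)+np.percentile(st[abs(y-t)<.002,2],99))/2 for t in ys]
    cz=np.polyfit(ys,mid,1); tip=np.percentile(y,99.5)
    print('tip fwd %.4f down(top face) %.4f lat %.4f pitch(down+) %.2f deg yaw(tool z+) %.2f deg'%(tip,np.polyval(cx,tip),np.polyval(cz,tip),np.degrees(np.arctan(cx[0])),np.degrees(np.arctan(cz[0]))))
    return o,q
E
python3 - <<'E'
from h import *
o,q=bladepose('w3.png');print(o['tool_pos'],o['opening'],o['contact_force'],o['t'])
E
```

```text
tip fwd 0.0970 down(top face) 0.0058 lat 0.0005 pitch(down+) 0.15 deg yaw(tool z+) 0.12 deg
[0.46051361 0.25256074 0.1494825 ] 0.013407541344942644 [-0.02187006  0.37319196 -1.09411795] 6.6833
```

View pics/w3.png

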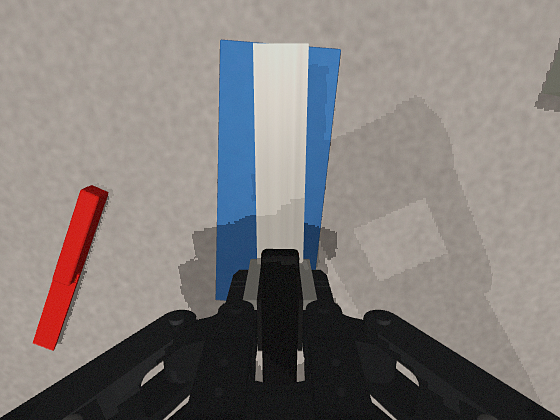

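Run:
```python
from h import *
print(case2w(-.163,.051,.1)); to(case2w(-.163,.051,.1),74.5)
```

```text
[0.43564725 0.04304382 0.1       ]
turn 0.1145 rows 2 | shift [0.1905 0.132  0.8314] rows 6
```

>>> move_arm --increments '[[[0,0,0,0.057],[0,0,0,0.057],[0,0.0165,0.104,0],[0,0.0165,0.104,0],[0,0.0165,0.104,0],[0,0.0165,0.104,0],[0,0.0165,0.104,0],[0.04,0.0165,0.104,0],[0.075,0.0165,0.104,0],[0.075,0.0165,0.104,0],[0,0,0,0],[0,0,0,0],[0,0,0,0]]]'

```text
t: 7.82
tool_pos: [0.4352, 0.0432, 0.0991]
tool_rot: [1.404, 1.071, -1.407]
contact_force: [0.1, -0.6, -0.6]
opening: 0.0132
```

Run:
```python
from h import *
o,q=bladepose('w4.png');print(o['tool_pos'],o['opening'],o['contact_force'],o['t'])
to(case2w(-.163,.051,.0676),74.5)
# blade & case in the same image
d=img('wrist');P=cloud(d);c=w2case(P)
k=(abs(c[...,1]-.02)<.01)&(c[...,2]>.05)&(c[...,2]<.065)&(c[...,0]<-.06)&(c[...,0]>-.09); print('sill z',np.median(c[k][:,2]),'front',np.percentile(c[k][:,0],[1,99]))
k=(abs(c[...,1]-.02)<.01)&(c[...,2]>.067)&(c[...,2]<.08); print('lid z',np.median(c[k][:,2]),'front',np.percentile(c[k][:,0],[.5]))
```

```text
tip fwd 0.1148 down(top face) 0.0247 lat 0.0047 pitch(down+) 18.31 deg yaw(tool z+) 3.50 deg
[0.43522595 0.04322634 0.09913044] 0.013199371448726224 [ 0.06718689 -0.57656255 -0.60916863] 7.8167
turn 0.0008 rows 1 | shift [ 0.1296 -0.0005  0.0022] rows 1
sill z 0.05788045638928402 front [-0.07482098 -0.06021317]
lid z 0.07055082155810352 front [-0.05796408]
```

>>> move_arm --increments '[[[0.06,0,0,0],[0.04,0,0,0],[0.026,0,0.002,0],[0,0,0,0],[0,0,0,0],[0,0,0,0]]]'

```text
t: 8.42
tool_pos: [0.4362, 0.0427, 0.0692]
tool_rot: [1.405, 1.069, -1.404]
contact_force: [0.2, 0.5, -0.2]
opening: 0.0135
```

Run:
```python
from h import *
d=img('wrist');o=ctrl.get_obs();P=cloud(d);c=w2case(P)
print(o['tool_pos'],o['contact_force'],w2case(o['tool_pos']))
k=(abs(c[...,1]-.051)<.006)&(c[...,0]>-.135)&(c[...,0]<-.062)&(c[...,2]>.03);b=c[k]
for x in np.arange(-.13,-.06,.01): j=abs(b[:,0]-x)<.003; print(round(x,3),np.median(b[j,2]).round(4) if j.any() else None,end=' ')
k=(abs(c[...,1]-.051)<.02)&(c[...,0]>-.135)&(c[...,0]<-.08)&(c[...,2]>.045);b=c[k];print('y',np.percentile(b[:,1],[.5,99.5]))
k=(abs(c[...,1]-.051)<.02)&(c[...,2]>.0595)&(c[...,2]<.0645);print('xmax',np.percentile(c[k][:,0],99.5))
k=(abs(c[...,1]-.02)<.01)&(c[...,2]>.05)&(c[...,2]<.065)&(c[...,0]<-.06)&(c[...,0]>-.074);print('sill z',np.median(c[k][:,2]))
```

```text
[0.43639613 0.04261622 0.06945065] [-0.29204739 -0.27455125 -0.759867  ] [-0.16216409  0.05078808  0.06945065]
-0.13 0.0636 -0.12 0.0636 -0.11 0.0637 -0.1 0.0637 -0.09 0.0636 -0.08 0.0636 -0.07 0.0636 -0.06 0.0579 y [0.0404026  0.06017388]
xmax -0.05759620674952495
sill z 0.05791489747407069
```

>>> move_arm --increments '[[[0.0075,0,0,0],[0,0,0,0],[0,0.012,0,0],[0,0.012,0,0],[0,0.012,0,0],[0,0.012,0,0],[0,0,0,0],[0,0,0,0]]]'

```text
t: 9.13
tool_pos: [0.4438, 0.0403, 0.0655]
tool_rot: [1.401, 1.078, -1.414]
contact_force: [-12.9, 3.5, 5.6]
opening: 0.0135
```

```bash
cat >> h.py <<'E'
def look():
    d=img('wrist');o=ctrl.get_obs();P=cloud(d);c=w2case(P);t=w2case(o['tool_pos'])
    print(o['t'],'tcp case',t.round(4),'F',o['contact_force'].round(1),'M',o['wrist_torque'].round(2),'open',o['opening'].round(4),yaw().round(2))
    k=(abs(c[...,1]-t[1])<.02)&(c[...,0]>t[0]+.032)&(c[...,0]<-.078)&(c[...,2]>.045)&(d['depth']>0);b=c[k]
    if len(b)>50: 
        f=np.polyfit(b[:,0],b[:,2],1);print('blade top z at x-.08 %.4f pitch %.2f'%(np.polyval(f,-.08),np.degrees(f[0])),'y',np.percentile(b[:,1],[.5,99.5]).round(4))
    k=(abs(c[...,1]+.02*np.sign(t[1]))<.03)&(c[...,0]>-.075)&(c[...,0]<.05)&(c[...,2]>.066)&(d['depth']>0);b=c[k]
    if len(b)>50: f=np.polyfit(b[:,0],b[:,2],1);print('lid slope',f[0].round(4),'front x',np.percentile(b[:,0],.5).round(4))
    return d,c
E
python3 -c "
from h import *
look()"
```

```text
Traceback (most recent call last):
  File "h.py", line 55, in look
    print(o['t'],'tcp case',t.round(4),'F',o['contact_force'].round(1),'M',o['wrist_torque'].round(2),'open',o['opening'].round(4),yaw().round(2))
                                                                                                             ^^^^^^^^^^^^^^^^^^
AttributeError: 'float' object has no attribute 'round'
```

```bash
sed -i "s/o\['opening'\].round(4)/round(o['opening'],4)/" h.py; python3 -c "
from h import *
look()"
```

```text
9.2333 tcp case [-0.1545  0.0506  0.0655] F [-13.    4.1   5.7] M [ 0.52  1.7  -0.05] open 0.0134 -105.46
blade top z at x-.08 0.0600 pitch 0.10 y [0.0401 0.0599]
lid slope 0.0511 front x -0.0578
```

>>> move_arm --increments '[[[0,-0.03,0,0],[0,-0.02,0,0],[-0.08,0,0,0],[-0.04,0,0.08,0],[0,0,0.08,0],[0,0,0.08,0],[0,0,0.08,0],[0,0,0.085,0],[0,0,0,0],[0,0,0,0],[0,0,0,0]]]'

```text
t: 10.15
tool_pos: [0.4086, -0.0547, 0.0971]
tool_rot: [1.406, 1.069, -1.405]
contact_force: [-0.7, 0.0, -0.7]
opening: 0.0134
```

```bash
python3 -c "
from h import *
d,c=look();save(d,'w5.png')
for y in (-.04,0,.04):
  k=(abs(c[...,1]-y)<.008)&(c[...,2]>.05)&(c[...,2]<.1)
  print(y,[(x,np.median(c[k&(abs(c[...,0]-x)<.004)][:,2]).round(4)) for x in (-.065,-.05,-.03,-.01,.01)])
to(case2w(-.163,-.051,.0675),74.5)"
```

```text
10.2 tcp case [-0.163  -0.0502  0.097 ] F [ 0.5 -0.  -0.8] M [-0.02 -0.02 -0.02] open 0.0129 -105.43
blade top z at x-.08 0.0914 pitch -0.10 y [-0.0609 -0.0411]
lid slope 0.0588 front x -0.0581
-0.04 [(-0.065, np.float64(0.0589)), (-0.05, np.float64(0.0706)), (-0.03, np.float64(nan)), (-0.01, np.float64(nan)), (0.01, np.float64(nan))]
0 [(-0.065, np.float64(0.0579)), (-0.05, np.float64(0.0705)), (-0.03, np.float64(nan)), (-0.01, np.float64(nan)), (0.01, np.float64(nan))]
0.04 [(-0.065, np.float64(0.0579)), (-0.05, np.float64(0.0705)), (-0.03, np.float64(nan)), (-0.01, np.float64(nan)), (0.01, np.float64(nan))]
turn 0.0007 rows 1 | shift [ 0.118  -0.0002  0.0032] rows 1
  return _methods._mean(a, axis=axis, dtype=dtype,
  ret = ret.dtype.type(ret / rcount)
```

>>> move_arm --increments '[[[0.06,0,0,0],[0.04,0,0,0],[0.018,0,0,0],[0,0,0,0],[0,0,0,0],[0,0.012,0,0],[0,0.012,0,0],[0,0.012,0,0],[0,0.012,0,0],[0,0,0,0],[0,0,0,0]]]'

```text
t: 11.12
tool_pos: [0.4203, -0.0583, 0.0676]
tool_rot: [1.405, 1.069, -1.405]
contact_force: [-0.0, 0.2, -1.8]
opening: 0.0133
```

```bash
python3 -c "
from h import *
look()"
```

```text
11.1667 tcp case [-0.151  -0.0507  0.0675] F [-0.2 -0.4 -0.9] M [ 0.04 -0.   -0.03] open 0.0133 -105.46
blade top z at x-.08 0.0619 pitch -0.13 y [-0.0612 -0.0414]
lid slope 0.0267 front x -0.058
```

>>> move_arm --increments '[[[0,0.012,0,0],[0,0.009,0,0],[0,0,0,0],[-0.01,0,0,0],[-0.01,0,0,0],[-0.01,0,0,0],[-0.01,0,0,0],[-0.01,0,0,0],[-0.01,0,0,0],[0,0,0,0],[0,0,0,0]]]'

```text
t: 12.08
tool_pos: [0.4249, -0.0595, 0.0826]
tool_rot: [1.405, 1.069, -1.405]
contact_force: [0.5, -0.5, -3.1]
opening: 0.0132
```

```bash
python3 -c "
from h import *
d,c=look();save(d,'w6.png')"
```

```text
12.1333 tcp case [-0.1459 -0.0506  0.0825] F [-0.7  0.1 -2.4] M [ 0.04  0.23 -0.05] open 0.0135 -105.46
blade top z at x-.08 0.0766 pitch -0.35 y [-0.0611 -0.0413]
lid slope -0.0575 front x -0.0573
```

>>> move_arm --increments '[[[-0.02,0.027,0,0],[-0.02,0.027,0,0],[-0.02,0.027,0,0],[-0.02,0.027,0,0],[-0.029,0.0175,0,0],[-0.029,0.0175,0,0],[-0.029,0.0175,0,0],[-0.022,0.0255,0,0],[-0.022,0.0255,0,0],[-0.022,0.0255,0,0],[0,0,0,0]]]'

```text
t: 13.05
tool_pos: [0.4847, -0.0761, 0.1429]
tool_rot: [1.407, 1.065, -1.402]
contact_force: [-0.7, -0.2, -1.9]
opening: 0.0137
```

```bash
python3 -c "
from h import *
d,c=look();save(d,'w7.png');s=img('side');save(s,'s7.png')"
```

```text
13.1 tcp case [-0.0842 -0.0507  0.1425] F [-0.2  0.8 -0.8] M [0.01 0.04 0.01] open 0.0131 -105.47
lid slope -0.6405 front x -0.0746
```

View pics/w7.png

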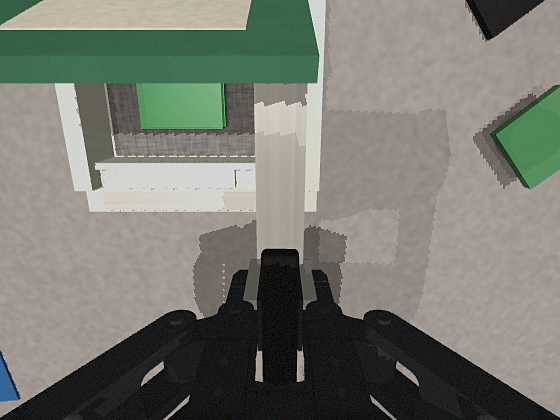

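>>> move_arm --increments '[[[-0.014,0.031,0,0],[-0.014,0.031,0,0],[-0.014,0.031,0,0],[-0.004,0.026,0,0],[-0.004,0.026,0,0],[-0.004,0.026,0,0],[0,0.026,0,0],[0,0.026,0,0],[0,0.012,0,0],[0,0,0,0],[0,0,0,0],[0,0,0,0]]]'

```text
t: 14.15
tool_pos: [0.5397, -0.0913, 0.155]
tool_rot: [1.406, 1.067, -1.403]
contact_force: [-0.7, -0.4, -0.6]
opening: 0.0135
```

```bash
python3 -c "
from h import *
o=ctrl.get_obs();print(w2case(o['tool_pos']),o['contact_force'])
s=img('side');save(s,'s8.png');P=cloud(s);c=w2case(P)
k=(abs(c[...,1])<.06)&(c[...,0]>.02)&(c[...,0]<.12)&(c[...,2]>.09)&(c[...,2]<.19)
for z in np.arange(.1,.185,.01):
  b=c[k&(abs(c[...,2]-z)<.004)]; print(round(z,3),len(b),np.percentile(b[:,0],[5,50,95]).round(4) if len(b) else '')
"
```

```text
[-0.02687679 -0.05065162  0.15497103] [-0.66516087 -0.40643238 -0.56568647]
0.1 96 [0.0566 0.0606 0.0643]
0.11 100 [0.0573 0.0625 0.0666]
0.12 104 [0.0606 0.0651 0.0686]
0.13 98 [0.0631 0.067  0.0715]
0.14 90 [0.0665 0.0698 0.0739]
0.15 127 [0.0286 0.0705 0.0759]
0.16 101 [0.0708 0.0754 0.0783]
0.17 93 [0.0733 0.0768 0.0807]
0.18 71 [0.0748 0.0793 0.086 ]
```

View pics/s8.png

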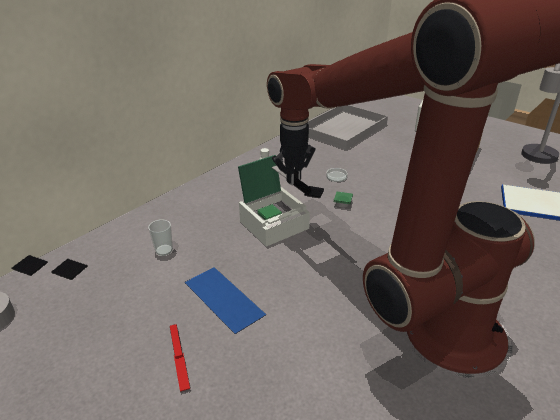

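>>> move_arm --increments '[[[0,-0.06,0,0],[0,-0.12,0,0],[0,-0.14,0,0],[0,-0.14,0,0],[0,-0.06,0,0],[0,0,0,0],[0,0,0,0]]]'

```text
t: 14.78
tool_pos: [0.4139, -0.0564, 0.1549]
tool_rot: [1.406, 1.066, -1.403]
contact_force: [0.4, 0.5, -1.0]
opening: 0.0131
```

Run:
```python
from h import *
o=ctrl.get_obs();d=img('wrist');P=cloud(d);M=R.from_rotvec(o['tool_rot']).as_matrix();q=(P-o['tool_pos'])@M
m=(q[...,1]>.03)&(q[...,1]<.11)&(abs(q[...,2])<.025)&(abs(q[...,0]-.006)<.012)&(d['depth']>0);s=q[m]
f=np.polyfit(s[:,1],s[:,0],1);print('top down at .06',np.polyval(f,.06),'pitch',np.degrees(f[0]),'lat',np.percentile(s[:,2],[1,99]),'tip',np.percentile(s[:,1],99.5))
print(o['tool_pos'],o['t']);to([.4586,.2605,.10],80.9)
# pile of plates from this view
c=w2case(P);k=(abs(c[...,0]-.005)<.05)&(abs(c[...,1])<.066)&(c[...,2]>.047)&(c[...,2]<.056);b=c[k]
print(len(b),b.mean(0) if len(b) else'', cv2.minAreaRect((b[:,:2]*1000).astype(np.float32)) if len(b) else '')
```

```text
top down at .06 0.005648411055030106 pitch 0.0952005096272706 lat [-0.00920056  0.01039229] tip 0.09711266976298398
[ 0.41392415 -0.0564354   0.15491089] 14.7833
turn -0.0707 rows 1 | shift [ 0.2196 -0.027  -1.2807] rows 8
664 [-0.02567298  0.02711027  0.05089432] ((-30.181732177734375, 0.347076416015625), (20.075944900512695, 128.90603637695312), 0.19628027081489563)
```

Blade unslipped in the grip. Carrying it to the mat.

>>> move_arm --increments '[[[0,0,0,-0.071],[0,-0.003,-0.128,0],[0,-0.003,-0.128,0],[0,-0.003,-0.128,0],[0,-0.003,-0.128,0],[0,-0.003,-0.128,0],[0,-0.003,-0.128,0],[0,-0.003,-0.128,0],[0.06,-0.003,-0.128,0],[0.08,-0.003,-0.128,0],[0.08,0,-0.128,0],[0,0,0,0],[0,0,0,0],[0,0,0,0]]]'

```text
t: 16.0
tool_pos: [0.4583, 0.261, 0.0992]
tool_rot: [1.324, 1.13, -1.325]
contact_force: [0.2, 0.3, -1.0]
opening: 0.0133
```

Run:
```python
from h import *
to([.4586,.2605,.0195],80.9)
```

```text
turn 0.0006 rows 1 | shift [0.3187 0.0016 0.0016] rows 2
```

>>> move_arm --increments '[[[0.1,0.0016,0.0016,0],[0.1,0,0,0],[0.07,0,0,0],[0.03,0,0,0],[0.016,0,0,0],[0,0,0,0],[0,0,0,0],[0,0,0,0]]]'

```text
t: 16.67
tool_pos: [0.459, 0.2606, 0.022]
tool_rot: [1.328, 1.129, -1.322]
contact_force: [-0.6, 0.4, -0.4]
opening: 0.0135
```

Run:
```python
from h import *
o=ctrl.get_obs();print(o['contact_force'].round(1));to([.4586,.2605,.0188],80.9)
```

```text
[-0.6  0.4 -0.4]
turn 0.0001 rows 1 | shift [ 0.0127 -0.0016  0.0007] rows 1
```

>>> move_arm --increments '[[[0.006,0,0,0],[0.006,0,0,0],[0,0,0,0],[0,0,0,0]]]'

```text
t: 17.0
tool_pos: [0.4585, 0.2607, 0.0184]
tool_rot: [1.326, 1.129, -1.323]
contact_force: [-1.3, -0.9, 5.5]
opening: 0.0134
```

>>> move_arm --increments '[[[0,0,0,0],[0,0,0,0],[0,0,0,0],[0,0,0,0],[-0.02,0,0,0],[-0.06,0,0,0],[-0.12,0,0,0],[-0.16,0,0,0],[-0.16,0,0,0],[-0.16,0,0,0],[-0.12,0,0,0],[0,0,0,0],[0,0,0,0]]]' --gripper 0

```text
t: 18.08
tool_pos: [0.4589, 0.2608, 0.2204]
tool_rot: [1.329, 1.128, -1.32]
contact_force: [-0.0, 1.0, -0.9]
opening: 0.0855
```

Run:
```python
from h import *
d=img('wrist');save(d,'w9.png');P=cloud(d);o=ctrl.get_obs();print(o['t'],o['tool_pos'],o['opening'])
for k in ['blade','mat']:
    for r in ctrl.trace('wrist',k)[:1]:
        m=r['region']&(d['depth']>0); q=P[m]
        rc=cv2.minAreaRect((q[:,:2]*1000).astype(np.float32));print(k,round(r['score'],2),np.round(rc[0],1),np.round(rc[1],1),round(rc[2],2),'z',np.percentile(q[:,2],[2,50,98]).round(4))
# look position so that wrist camera sees pile+plate
to([.46,-.10,.28],74.5)
```

```text
18.1333 [0.45765018 0.26033644 0.21771276] 0.08561866295416722
blade 0.83 [471.5 259.5] [ 21.7 170. ] 79.2 z [0.0114 0.0136 0.0218]
mat 0.64 [470.9 259. ] [ 92.4 221. ] 80.75 z [0.001  0.0026 0.0043]
turn 0.0715 rows 1 | shift [-0.2577  0.3974  1.384 ] rows 9
```

>>> move_arm --increments '[[[-0.025,0.04,0.138,0.0715],[-0.025,0.04,0.138,0],[-0.025,0.04,0.138,0],[-0.025,0.04,0.138,0],[-0.025,0.04,0.138,0],[-0.025,0.04,0.138,0],[-0.025,0.04,0.138,0],[-0.025,0.04,0.138,0],[-0.025,0.06,0.138,0],[-0.025,0.06,0.138,0],[0,0.06,0,0],[0,0,0,0],[0,0,0,0]]]'

```text
t: 19.32
tool_pos: [0.4891, -0.1053, 0.2774]
tool_rot: [1.405, 1.073, -1.409]
contact_force: [0.1, 0.8, 0.4]
opening: 0.0854
```

Run:
```python
from h import *
d=img('wrist');save(d,'w10.png');P=cloud(d);o=ctrl.get_obs();print(o['t'],o['tool_pos'],yaw())
np.save('P10.npy',P);np.save('I10.npy',d['pixels'])
for k in ['plate','puck']:
    for r in ctrl.trace('wrist',k)[:4]:
        m=r['region']&(d['depth']>0); q=P[m]
        z=np.median(q[:,2]);q=q[abs(q[:,2]-z)<.002]
        rc=cv2.minAreaRect((q[:,:2]*1000).astype(np.float32));print(k,round(r['score'],2),np.round(r['pixel']),np.round(rc[0],1),np.round(rc[1],1),round(rc[2],2),'z',round(z,4),np.median(d['pixels'][m],0))
c=w2case(P);k=(abs(c[...,0]-.005)<.046)&(abs(c[...,1])<.063)&(c[...,2]>.0495)&(c[...,2]<.0545);b=c[k]
print(len(b),cv2.minAreaRect((b[:,:2]*1000).astype(np.float32)),np.median(b[:,2]))
```

```text
19.3667 [ 0.48895431 -0.10463958  0.27758914] -105.48369329428569
plate 0.85 [135. 429.] [ 486.  -272.5] [52.6 52.4] 24.39 z 0.0276 [ 77. 132.  85.]
plate 0.56 [ 33. 399.] [ 595. -268.] [51.9 52.8] 21.45 z 0.0076 [43. 41. 41.]
2867 ((3.721559524536133, 23.710922241210938), (78.48283386230469, 51.406436920166016), 89.94132232666016) 0.05156863571574394
```

View pics/w10.png

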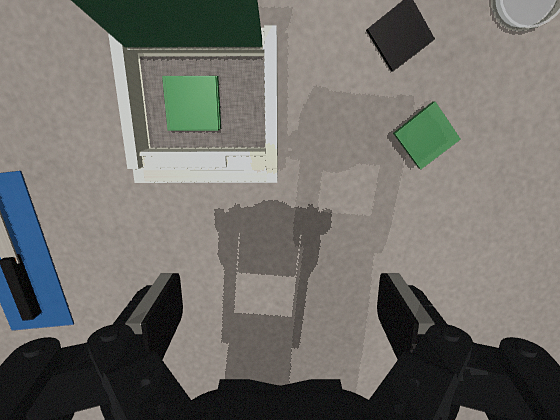

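Run:
```python
from h import *
P=np.load('P10.npy');I=np.load('I10.npy').astype(int);c=w2case(P)
g=(I[...,1]>I[...,0]+25)&(I[...,1]>I[...,2]+20)
k=g&(abs(c[...,0]-.005)<.046)&(abs(c[...,1])<.063)&(c[...,2]>.049)&(c[...,2]<.055);b=c[k]
n,l,s,cc=cv2.connectedComponentsWithStats(k.astype(np.uint8));i=1+s[1:,4].argmax();b=c[l==i]
print('pile case',cv2.minAreaRect((b[:,:2]*1000).astype(np.float32)),np.median(b[:,2]),b.mean(0))
w=P[l==i];print('pile world',cv2.minAreaRect((w[:,:2]*1000).astype(np.float32)))
k=g&(abs(P[...,2]-.028)<.003)&(np.hypot(P[...,0]-.486,P[...,1]+.2725)<.05);w=P[k];print('plate',cv2.minAreaRect((w[:,:2]*1000).astype(np.float32)),w.mean(0))
k=(abs(c[...,1])<.06)&(c[...,0]>.0)&(c[...,2]>.09)&(c[...,2]<.2);b=c[k];print('lid',np.percentile(b,[1,99],axis=0))
o=ctrl.get_obs();print(o['q'].round(3),yaw())
```

```text
pile case ((3.7080535888671875, 10.524543762207031), (52.11006546020508, 51.406436920166016), 89.94132232666016) 0.05156339162592394 [0.00431445 0.01039821 0.05155623]
pile world ((585.4755859375, -40.51032257080078), (52.110076904296875, 51.40641784667969), 74.4414291381836)
plate ((485.9760437011719, -272.5566711425781), (52.45051956176758, 52.326805114746094), 25.29509162902832) [ 0.4866954  -0.27257118  0.02768765]
lid [[ 0.05753589 -0.05875667  0.09099228]
 [ 0.07038859  0.05870011  0.14613445]]
[-0.359 -0.269  1.855  0.     1.558  1.481] -105.41061367240528
```

>>> move_arm --increments '[[[0,0,0,-0.0763],[0,0,0,-0.0763],[0,0,0,-0.0763],[0,0,0,-0.0763],[0,0,0,-0.0763],[0,0,0,-0.0763],[0,0,0,-0.0763],[0,0,0,-0.0763],[0,0,0,-0.0763],[0,0,0,-0.0763],[0,0,0,-0.0763],[0,0,0,-0.0763],[0,0,0,-0.0763],[0,0,0,-0.0763],[0,0,0,-0.0763],[0,0,0,-0.0763],[0,0,0,-0.0763],[0,0,0,-0.0763],[0,0,0,-0.0763],[0,0,0,0]]]'

```text
t: 21.13
tool_pos: [0.4894, -0.1041, 0.2793]
tool_rot: [-0.345, 1.544, 0.345]
contact_force: [-0.0, -0.1, -0.5]
opening: 0.0854
```

Run:
```python
from h import *
print(yaw());to([.486,-.2725,.13],25)
```

```text
25.19176204237428
turn 0.0021 rows 1 | shift [ 0.5972 -0.6051 -0.2969] rows 6
```

>>> move_arm --increments '[[[0.08,-0.087,-0.043,0],[0.08,-0.087,-0.043,0],[0.08,-0.087,-0.043,0],[0.08,-0.087,-0.043,0],[0.08,-0.087,-0.043,0],[0.08,-0.087,-0.043,0],[0.08,-0.087,-0.043,0],[0.037,0,0,0],[0,0,0,0],[0,0,0,0],[0,0,0,0]]]'

```text
t: 22.05
tool_pos: [0.4866, -0.2743, 0.1316]
tool_rot: [-0.343, 1.542, 0.341]
contact_force: [0.1, -0.8, 0.2]
opening: 0.0855
```

```bash
cat >> h.py <<'E'
def green(zc,xy,rad=.05,dz=.003):
    d=img('wrist');P=cloud(d);I=d['pixels'].astype(int)
    k=(I[...,1]>I[...,0]+25)&(I[...,1]>I[...,2]+20)&(abs(P[...,2]-zc)<dz)&(np.hypot(P[...,0]-xy[0],P[...,1]-xy[1])<rad)
    n,l,s,cc=cv2.connectedComponentsWithStats(k.astype(np.uint8));w=P[l==1+s[1:,4].argmax()]
    rc=cv2.minAreaRect((w[:,:2]*1000).astype(np.float32));print('green',np.round(rc[0],1),np.round(rc[1],1),round(rc[2],2),'z',np.median(w[:,2]).round(4));return d
E
python3 - <<'E'
from h import *
d=green(.028,(.486,-.2725));print(yaw());o=ctrl.get_obs();print(o['t'])
# fingertips: points nearest below in tool coords
M=R.from_rotvec(o['tool_rot']).as_matrix();q=((cloud(d)-o['tool_pos'])@M)[(d['depth']>0)]
f=q[(abs(abs(q[:,2])-.05)<.012)&(abs(q[:,1])<.016)&(q[:,0]<.03)];print('finger fwd max',np.percentile(f[:,0],[90,99,99.8]) if len(f) else '')
to([.486,-.2725,.0326],24.8)
E
```

```text
green [ 485.9 -272.7] [51.9 52.4] 25.08 z 0.0276
25.014998105567944
22.1
finger fwd max [-0.01366442 -0.00131182  0.00094257]
turn 0.0024 rows 1 | shift [ 3.974e-01  9.100e-03 -2.000e-04] rows 3
```

>>> move_arm --increments '[[[0.1,0.009,0,0],[0.12,0,0,0],[0.1,0,0,0],[0.05,0,0,0],[0.027,0,0,0],[0,0,0,0],[0,0,0,0],[0,0,0,0]]]'

```text
t: 22.77
tool_pos: [0.4863, -0.2739, 0.0333]
tool_rot: [-0.344, 1.541, 0.34]
contact_force: [-0.9, -1.0, 0.5]
opening: 0.0856
```

Run:
```python
from h import *
to([.4859,-.2727,.0326],25.1)
```

```text
turn -0.0014 rows 1 | shift [0.0027 0.005  0.0004] rows 1
```

>>> move_arm --increments '[[[0.003,0.004,0,0],[0,0,0,0],[0,0,0,0],[0,0,0,0],[0,0,0,0],[0,0,0,0],[0,0,0,0],[0,0,0,0]]]' --gripper 1 --squeeze 40

```text
t: 23.43
tool_pos: [0.4852, -0.2727, 0.0316]
tool_rot: [-0.343, 1.543, 0.341]
contact_force: [-1.1, 1.0, 5.7]
opening: 0.0507
```

Run:
```python
from h import *
o=ctrl.get_obs();print(o['tool_pos'],o['opening'],o['contact_force'])
to([o['tool_pos'][0],o['tool_pos'][1],.16],25.1)
```

```text
[ 0.48522544 -0.27265053  0.03155617] 0.05074339568887139 [-1.10338378  0.9659293   5.7146594 ]
turn -0.0014 rows 1 | shift [-5.138e-01 -7.000e-04  4.000e-04] rows 4
```

>>> move_arm --increments '[[[-0.05,0,0,0],[-0.1,0,0,0],[-0.13,0,0,0],[-0.13,0,0,0],[-0.1,0,0,-0.055],[0,0,0,-0.072],[0,0,0,-0.072],[0,0,0,-0.072],[0,0,0,-0.072],[0,0,0,-0.072],[0,0,0,-0.072],[0,0,0,-0.061],[0,0,0,0],[0,0,0,0]]]'

```text
t: 24.6
tool_pos: [0.4843, -0.272, 0.158]
tool_rot: [-1.003, 1.328, 1.003]
contact_force: [-0.9, 0.1, -0.4]
opening: 0.0507
```

Run:
```python
from h import *
o=ctrl.get_obs();print(o['t'],o['tool_pos'],o['opening'],yaw())
d=img('wrist');save(d,'w11.png');P=cloud(d);I=d['pixels'].astype(int);M=R.from_rotvec(o['tool_rot']).as_matrix();q=(P-o['tool_pos'])@M
k=(I[...,1]>I[...,0]+25)&(I[...,1]>I[...,2]+20)&(abs(q[...,0])<.03)&(abs(q[...,1])<.05)&(abs(q[...,2])<.05)
b=q[k];z=np.median(b[:,0]);t=b[abs(b[:,0]-z)<.002]
print(len(b),'top down',z,cv2.minAreaRect((t[:,1:]*1000).astype(np.float32)),np.polyfit(t[:,1],t[:,0],1)[0])
to([*case2w(.0039,.0105,0)[:2],.16],74.5);print(case2w(.0039,.0105,0))
```

```text
24.6 [ 0.48429216 -0.27196076  0.15799418] 0.05072051492235049 74.14981076181394
12650 top down 0.004094453249342754 ((-0.2837982177734375, -0.34142112731933594), (52.07381057739258, 53.44187545776367), 89.79695129394531) -0.0008772522977471975
turn -0.0038 rows 1 | shift [-0.0081 -0.1432  1.0003] rows 7
[ 0.58565402 -0.0405853   0.        ]
```

View pics/w11.png

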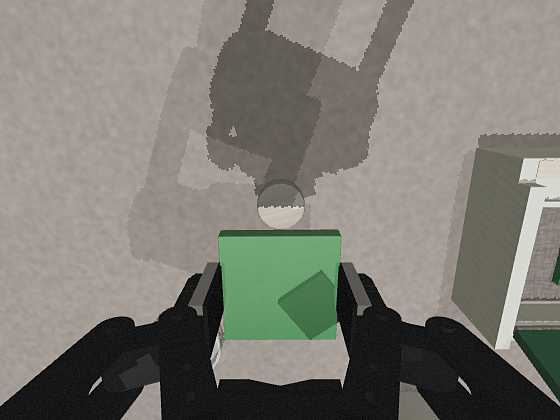

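>>> move_arm --increments '[[[-0.01,-0.018,0.12,-0.004],[0,-0.018,0.125,0],[0,-0.018,0.125,0],[0,-0.018,0.125,0],[0,-0.018,0.125,0],[0,-0.018,0.125,0],[0,-0.018,0.125,0],[0,-0.017,0.13,0],[0,0,0,0],[0,0,0,0],[0,0,0,0],[0,0,0,0]]]'

```text
t: 25.65
tool_pos: [0.585, -0.0415, 0.1603]
tool_rot: [-1.008, 1.325, 1.008]
contact_force: [-0.5, -0.5, -1.3]
opening: 0.0508
```

Run:
```python
from h import *
to(case2w(.0035,.0108,.08),74.5)
P=cloud(img('side'));c=w2case(P)
k=(abs(c[...,1])<.06)&(c[...,0]>.045)&(c[...,0]<.12)&(c[...,2]>.09)&(c[...,2]<.19)
for z in (.12,.14,.16,.18):
  b=c[k&(abs(c[...,2]-z)<.004)]; print(z,np.median(b[:,0]).round(4))
```

```text
turn 0.0005 rows 1 | shift [ 3.212e-01 -2.000e-04  5.700e-03] rows 2
0.12 0.0653
0.14 0.07
0.16 0.075
0.18 0.078
```

Lid is still open; lowering to just above the pile.

>>> move_arm --increments '[[[0.08,0,0.0055,0],[0.09,0,0,0],[0.08,0,0,0],[0.05,0,0,0],[0.02,0,0,0],[0,0,0,0],[0,0,0,0],[0,0,0,0],[0,0,0,0]]]'

```text
t: 26.45
tool_pos: [0.5868, -0.0395, 0.0821]
tool_rot: [-1.011, 1.322, 1.008]
contact_force: [0.3, -0.1, -1.0]
opening: 0.0506
```

Run:
```python
from h import *
o=ctrl.get_obs();print(o['contact_force'].round(1));to(case2w(.0035,.0108,.0645),74.5)
```

```text
[ 0.3 -0.1 -1. ]
turn 0.0016 rows 1 | shift [ 0.0704  0.0052 -0.0041] rows 1
```

>>> move_arm --increments '[[[0.03,0.0025,-0.002,0],[0.02,0,0,0],[0.012,0,0,0],[0,0,0,0],[0,0,0,0]]]'

```text
t: 26.87
tool_pos: [0.5847, -0.0395, 0.0644]
tool_rot: [-1.009, 1.325, 1.01]
contact_force: [0.3, -0.4, -1.0]
opening: 0.0505
```

Run:
```python
from h import *
for i in range(4):
    img('wrist');o=ctrl.get_obs();print(o['contact_force'].round(1),o['tool_pos']);to(case2w(.0035,.0108,.0641),74.5)
```

```text
[ 0.3 -0.1 -0.6] [ 0.58483008 -0.03952177  0.06466451]
turn 0.0017 rows 1 | shift [ 0.0023 -0.0027 -0.002 ] rows 1
[ 0.2 -0.8 -0. ] [ 0.58491989 -0.03955921  0.06480851]
turn 0.0017 rows 1 | shift [ 0.0028 -0.0023 -0.002 ] rows 1
[-0.7  0.1  0.3] [ 0.58502605 -0.03955796  0.06496317]
turn 0.0017 rows 1 | shift [ 0.0035 -0.0019 -0.0021] rows 1
[-0.9 -1.  -0.2] [ 0.58502966 -0.03958303  0.06499787]
turn 0.0017 rows 1 | shift [ 0.0036 -0.0019 -0.002 ] rows 1
```

>>> move_arm --increments '[[[0.0035,-0.002,-0.002,0],[0.002,0,0,0],[0,0,0,0],[0,0,0,0]]]'

```text
t: 27.4
tool_pos: [0.5854, -0.0402, 0.0636]
tool_rot: [-1.01, 1.324, 1.009]
contact_force: [0.3, -0.2, 0.3]
opening: 0.0505
```

>>> move_arm --increments '[[[0,0,0,0],[0,0,0,0],[0,0,0,0],[0,0,0,0],[-0.02,0,0,0],[-0.05,0,0,0],[-0.1,0,0,0],[-0.14,0,0,0],[-0.14,0,0,0],[-0.14,0,0,0],[-0.14,0,0,0],[-0.14,0,0,0],[0,0,0,0],[0,0,0,0]]]' --gripper 0.25

```text
t: 28.57
tool_pos: [0.5868, -0.0405, 0.2862]
tool_rot: [-1.014, 1.319, 1.004]
contact_force: [0.1, 0.5, -0.9]
opening: 0.0642
```

Run:
```python
from h import *
o=ctrl.get_obs();print(o['t'],o['tool_pos'],o['opening'])
p=case2w(.0039,.0105,0);d=green(.060,p);print(p,d['T'][:3,3].round(3));save(d,'w12.png')
P=cloud(d);I=d['pixels'].astype(int);c=w2case(P)
g=(I[...,1]>I[...,0]+20)&(I[...,1]>I[...,2]+15)&(abs(c[...,0])<.04)&(abs(c[...,1]-.01)<.035)
for lo,hi in((.038,.043),(.045,.051),(.053,.058),(.0585,.062)):
    b=c[g&(c[...,2]>lo)&(c[...,2]<hi)];print(lo,len(b),np.percentile(b,[2,98],axis=0).round(4).tolist() if len(b) else '')
```

```text
28.5667 [ 0.58684143 -0.04045554  0.28623631] 0.06420587007761921
green [585.4 -40.7] [51.6 51.8] 75.16 z 0.0596
[ 0.58565402 -0.0405853   0.        ] [ 0.51  -0.02   0.414]
0.038 0 
0.045 31 [[-0.0222, -0.0142, 0.045], [-0.0219, 0.0317, 0.0465]]
0.053 85 [[-0.0226, -0.0136, 0.0531], [0.0277, 0.0343, 0.058]]
0.0585 2137 [[-0.0213, -0.0143, 0.0586], [0.0283, 0.0352, 0.061]]
```

Run:
```python
from h import *
a=cv2.resize(cv2.imread('pics/w12.png'),(400,300));d=img('side');save(d,'s12.png');b=cv2.imread('pics/s12.png')[130:340,150:370]
c=cv2.imread('pics/w12.png');t=case2w(.004,.0105,.06)
cv2.imwrite('pics/final.png',np.hstack([cv2.resize(c[120:420,80:480],(400,300)),cv2.resize(b,(400,300))]))
for k in ('beaker','washbottle','dish','lid'):
    r=ctrl.trace('side',k)[0];m=r['region']&(d['depth']>0);print(k,r['score'],np.median(cloud(d)[m],0).round(3))
c=w2case(cloud(d));k=(abs(c[...,1])<.06)&(c[...,0]>.045)&(c[...,0]<.12)&(c[...,2]>.09)&(c[...,2]<.18);f=np.polyfit(c[k][:,2],c[k][:,0],1);print('lid angle',np.pi/2+np.arctan(f[0]))
```

```text
beaker 0.87 [0.718 0.244 0.058]
washbottle 0.6 [ 0.748 -0.198  0.126]
dish 0.59 [ 0.6   -0.407  0.007]
lid 0.68 [ 0.644 -0.065  0.123]
lid angle 1.7967945395161038
```

View pics/final.png

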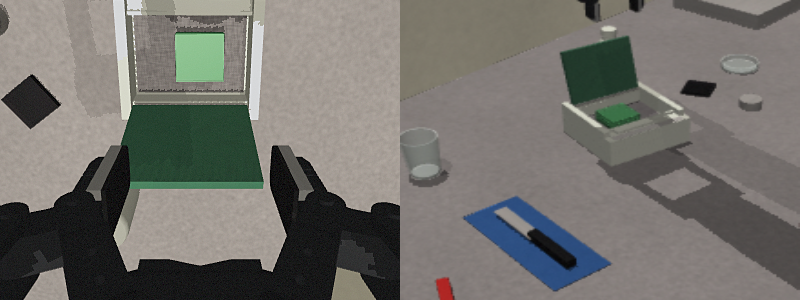

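```bash
python3 -c "
from station import ctrl
print(ctrl.finish_job())"
```

```text
the job is handed in; nothing more can be done
None
```

The job is handed in at about 29 s of the 72 s allowed. My last checks agreed with the goal on every point but one: the orange band. `finish_job` gave no verdict.

- **Prying:** The slot was blocked at case y +50, where the blade stopped at the mouth with about 13 N. At y -51 it went in freely, and I lifted the lid and swung it up with the blade.
- **Lid:** The last check put it at about 1.80 rad, and it stays there.
- **Blade:** It is back flat on its mat, centred to within about 1 mm.
- **Plate:** The camera shows it within about 0.3 mm and 1° of where I had measured the pile, with its top at 59.6 mm (expected 60 mm). I never measured the lowest plate separately, since the plate above hides it.
- **Bystanders:** Beaker, wash bottle and dish measured within about 10 mm of their starting positions. The gripper was clear of everything at the end.
- **Not matched:** The orange band on the blade's handle never showed in any picture. I took the black-handled steel tool on the blue mat as the one meant, because the other tool of that shape was all red.

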